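Load the belt roller into the parts tray and hold the tray level over the bench mat

ROBOT

A 7-joint arm with a two-finger parallel gripper is mounted at the origin on the work surface; the furniture and walls round the work are solid. World frame = base frame: x ahead of the robot, y to its left, z up, the work surface at z = 0. Lengths are in mm, angles in rad, forces in N, time in s.
With the tool pointing down it reaches from about 425 to 1025 mm from the base axis. Payload 9.4 kg.
Tool frame: the origin (TCP) lies between the finger pads; the fingertips stand r.tip_reach ahead of it and the grasp point (between the pads) lies 6 mm ahead of it (r.tip_reach is the distance from the TCP to the fingertips, in mm); z points along the fingers, y is the line along which they close (so a half turn about z gives the same grasp; the last joint's range is limited). The gripper opens to 85 mm and grips with 20 to 120 N. Pads are 22 mm wide; open, the fingers measure 114 mm over their backs; the gripper's body (76 mm by 85 mm) begins 54 mm behind the grasp point. The pads swing forward as they close: fully open they stand 13 mm farther back than shut.
Start: joints at [-1.234, 0.599, -0.003, 1.599, 0.002, 0.943, -0.08], TCP at [291.52, 663.807, 231.175] pointing down, gripper open.
Joint ranges: [-2.57, 2.57], [-0.35, 1.97], [-1.29, 1.29], [0.11, 2.56], [-1.05, 4.19], [0.11, 1.86], [-2.63, 2.63]. Speed limits (rad/s): [2.22, 2.22, 3.01, 3.01, 3.14, 3.14, 3.14].

INTERFACE

Orientations are given as [roll, pitch, yaw] about the fixed x, y, z axes, in that order (R = Rz(yaw) Ry(pitch) Rx(roll)).
In Python, from bench import r gives the robot as it stands. The module is installed in compiled form; this text tells all that it offers. Calls block until the motion is done:
- r.movep(position, orientation): joint-space move of the TCP to a pose.
- r.move_l(position, rotation=None, v=150, until_force=None): straight line of the TCP; rotation=None keeps the orientation; v is the mean speed in mm/s. With until_force (N) it stops when the force on the tool has changed by that much, and returns True; else False.
- r.move_joints(angles): joint-space move.
- r.let_go() and r.close_gripper(strength=None): open the fingers fully, or close them until they stop; strength is the grip in N (None keeps the last).
- r.dwell(seconds).
- r.solve_ik(position, orientation): joint angles nearest the present ones, or None.
- r.get_obs(): the state.
- r.capture(name): name is "scene" or "top" or "wrist"; returns a dict with "pixels" (384x512x3 uint8, blue, green, red), "fx", "fy", "cx", "cy" (pixels), "dist_coeffs" ([k1, k2, p1, p2, k3] as OpenCV has them; the pictures are not rectified), "rvec" (rotation vector, rad) and "tvec" (3), from world to camera coordinates, as OpenCV has them; the wrist camera has in their place "mount" (4x4, takes a point from camera to tool coordinates, whose origin is the TCP and whose axes are the flange's). Camera axes: x right, y down, z forward; pixel columns grow to the right and rows downward; lengths in mm; the calibration is good to about 2 mm. A picture is of the moment at which its call begins: read the wrist's pose just before it. There is no depth.
A pose or a line that the arm cannot do raises r.PlanningError and nothing moves.
- r.job_done(): hands the job in; it is judged then, once.
The state is a dict: "time": time; "joint_pos": joint angles; "joint_vel": joint speeds; "joint_torque": joint torques, N m; "tool_pos": TCP position; "orientation": TCP orientation; "force": force on the tool from outside, world axes, zero at the start; "ft_torque": the same for the moment, N m; "gripper_width": opening from 0.0 (shut) to 1.0 (fully open); "gripper_force": force on a finger pad.
Only numpy, scipy, OpenCV 4.12 (cv2) and the standard library are available. Lean on these libraries where they do the work, as an engineer would, in place of code of your own. Each camera call takes 0.05 s, during which the arm holds its last target. There are 200 camera calls.

TASK

Lay the upright aluminium roller on its side in the V cradle of the wooden parts tray, centred along the cradle, and let go of it while the tray still stands on the bench. Then lift the tray by its middle handle and carry it over the square rubber mat, keeping it close to level so that the loose steel ball never leaves its pocket and leaving the other things where they are. Finish holding the loaded tray still and level, centred over the mat with its underside about 10 cm above the bench; do not put it down or let go.

Things in the scene. Friction and masses are not known exactly. Their poses are not given: they have to be found in the camera images.
- tray: Wooden parts tray, loose, about 0.35 kg empty: a plywood board 112 (its x) x 222 (its y) x 10 mm. Origin: centre of the board's underside; z up. On it along its y axis: a V cradle at -85 mm, the carrying handle in the middle, a ball pocket at +75 mm. The tray's x axis points away from the robot, within 0.3 rad.
- tray_handle (a point): Centre of the handle's wooden crossbar, 96 mm above the tray's underside; axes as the tray's. The bar is 66 mm long (x), 16 mm thick (y), 22 mm high, on two posts (10 x 14 mm, at x = +/-26 mm); its top is 107 mm above the tray's underside.
- tray_cradle (a point): Point where the roller's centre comes to lie when it is laid centred in the cradle, 48 mm above the tray's underside; axes as the tray's. The cradle is two upright 90 degree V supports (each 12 mm thick along x, about 48 mm wide in y, tops 44 mm above the underside) at x = +/-38 mm, open between and at both ends; the roller lies along the tray's x axis, either end first. Between the supports 64 mm are free down to the board's top (10 mm above the underside).
- tray_pocket (a point): Centre of the ball when it sits in the middle of its pocket, 30 mm above the tray's underside; axes as the tray's. The pocket is a flat round recess 45 mm wide and 6 mm deep in a 66 x 66 mm block (top 22 mm above the underside); the ball can roll about 11 mm from this point within it and would jump the rim if the tray is tipped far or jerked.
- ball_center (a point): Centre of the loose steel ball, 28 mm in diameter, about 90 g, in the tray's pocket. Its axes turn as it rolls.
- roller_center (a point): Centre of the aluminium belt roller, a plain cylinder 32 mm in diameter and 110 mm long, about 0.15 kg, with dark end caps; at the start it stands upright on the bench, this point 55 mm up. Its z axis is the roller's axis.
- roller: The same roller; this origin is the centre of the end on which it stands at first (55 mm from its centre), z along its axis.
- mat: Black rubber bench mat, 150 x 150 x 4 mm, fixed flat on the bench. Origin: centre of its underside. The tray is held over it.
- sander_block: Bystander: brown sanding block, 61 x 114 x 35 mm, origin centre of its underside. Beside it, nearer the robot, stands a fixed green orbital sander 150 mm high (about x 0.18 to 0.38, y 0.20 to 0.50 m), and at the far right a fixed wooden plane 131 mm high (about x 0.20 to 0.40, y -0.45 to -0.60 m); both can be kept clear of.
- tape: Bystander: roll of masking tape lying flat, 100 mm across, 28 mm high, origin centre of its underside.
- offcut: Bystander: wooden block 50 x 85 x 22 mm, origin centre of its underside.
There are look-alikes about, which are no part of the job. What is meant by the roller is not purple, and is the larger of those in its own colour.

How it is judged (in metres and radians):
On the way, in this order (a step that is already met when the one before it is completed fails the run):
1. the roller lies in the cradle, let go, the tray still standing on the bench (x of roller_center in the frame of tray_cradle between -0.02 and 0.02 m and y of roller_center in the frame of tray_cradle between -0.006 and 0.006 m and z of roller_center in the frame of tray_cradle between -0.006 and 0.006 m and angle between the z axis of roller and the x axis of tray, either way round below 0.12 rad and distance between ball_center and tray_pocket below 0.018 m and contact force between roller and the fingers below 0.3 N and height (world z) of tray below 0.008 m), for 0.2 s.
2. the loaded tray is lifted clear of the bench in the fingers (x of roller_center in the frame of tray_cradle between -0.02 and 0.02 m and y of roller_center in the frame of tray_cradle between -0.006 and 0.006 m and z of roller_center in the frame of tray_cradle between -0.006 and 0.006 m and angle between the z axis of roller and the x axis of tray, either way round below 0.12 rad and distance between ball_center and tray_pocket below 0.018 m and contact force between tray and the fingers above 1 N and height (world z) of tray above 0.04 m), for 0.2 s.
At the end, for the whole second after the job is handed in: Tray held in the fingers, still, level within 0.12 rad, centre within 40 mm of the mat's, underside 60 to 160 mm above the bench; roller in the cradle (20 mm along, 6 mm across and in height, 0.12 rad), untouched by the fingers; ball within 18 mm of the pocket point (x of roller_center in the frame of tray_cradle between -0.02 and 0.02 m and y of roller_center in the frame of tray_cradle between -0.006 and 0.006 m and z of roller_center in the frame of tray_cradle between -0.006 and 0.006 m and angle between the z axis of roller and the x axis of tray, either way round below 0.12 rad and distance between ball_center and tray_pocket below 0.018 m and contact force between tray and the fingers above 1 N and height (world z) of tray between 0.06 and 0.16 m and angle between tray's own z axis and vertical below 0.12 rad and horizontal distance between tray and mat below 0.04 m and linear speed of tray below 0.03 m/s and angular speed of tray below 0.15 rad/s and contact force between tray and mat below 0.1 N and contact force between roller and the fingers below 0.3 N); the arm keeps its last pose, push and grip.
It fails at once if the ball left its pocket (distance between ball_center and tray_pocket above 0.018 m).
It fails at once if the tray was tipped more than 0.35 rad (angle between tray's own z axis and vertical above 0.35 rad).
It fails at once if the sanding block, tape roll or wooden block was moved more than 30 mm (distance of any of sander_block, tape, offcut from where it was at the start of the episode above 0.03 m).
It also fails if it takes over 58 s, if anything falls off the work surface, if the arm or the gripper's body presses on something with over 40 N, if the wrist force passes 120 N, or if a joint passes its speed limit or range.

## Working session

There is one attempt and no reset: what is moved stays moved. The work goes in short steps, each a Python script; the robot and the scene stay as the last script left them, time stands still between calls to the robot, and variables do not carry over. Pictures are saved under pics/ and viewed, at most 13 in all, crops included, and the job is handed in when it is done.

```bash
mkdir -p pics
python3 - <<'E'
from bench import r
import cv2,pickle
o=r.get_obs();print(o['time'],o['tool_pos'],o['orientation'],r.tip_reach)
for n in('scene','top'):
    c=r.capture(n);pickle.dump(c,open(n+'.pkl','wb'));cv2.imwrite(f'pics/{n}0.png',c['pixels'])
    print(n,c['fx'],c['cx'],c['cy'],c['dist_coeffs'],c['rvec'],c['tvec'])
E
```

```text
0.0 [291.33412976 663.38235155 230.32224063] [-3.14007233e+00  1.46355963e-04  2.72789739e+00] 25.0
scene 389.6834361442051 252.57780286697886 189.7452418597109 [-0.05739682  0.          0.          0.          0.        ] [ 2.17608153 -0.49462494  0.26428626] [-399.81950729  177.04753355 1281.55290665]
top 493.84581885033793 260.2319317359549 193.5639676583791 [-0.20036259  0.          0.          0.          0.        ] [ 2.03155755 -2.20246809  0.22018609] [  21.54476333  459.38349101 1925.35897767]
```

View pics/top0.png

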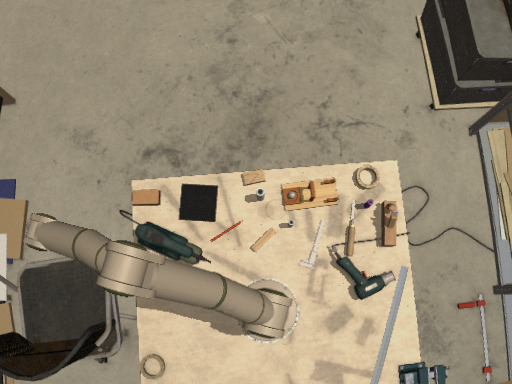

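View pics/scene0.png

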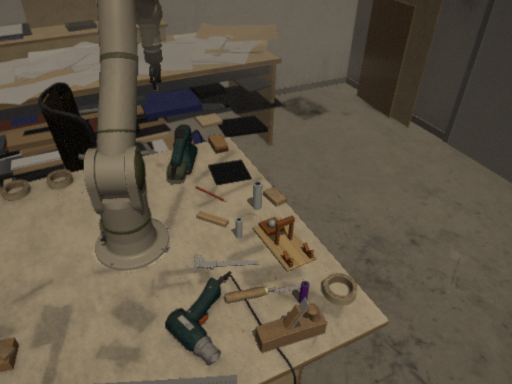

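The top view shows the mat at (198,202), the tray at (310,193) and the tape at (367,177). There are three roller candidates in the scene view: grey at (257,195), grey at (239,228) and purple at (304,292). The grey one at (257,195), which is (260,194) in the top view, fits because it isn't purple and is the larger of the two greys. I'll confirm that in an enlarged crop.

Run:
```python
import cv2,pickle,numpy as np
s=pickle.load(open('scene.pkl','rb'))['pixels'];t=pickle.load(open('top.pkl','rb'))['pixels']
a=cv2.resize(s[170:280,220:330],None,fx=5,fy=5,interpolation=cv2.INTER_CUBIC)[:, :]
b=cv2.resize(t[160:235,235:395],None,fx=5,fy=5,interpolation=cv2.INTER_CUBIC)
cv2.imwrite('pics/cs.png',a);cv2.imwrite('pics/ct.png',b)
```

```text
(no output)
```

View pics/cs.png

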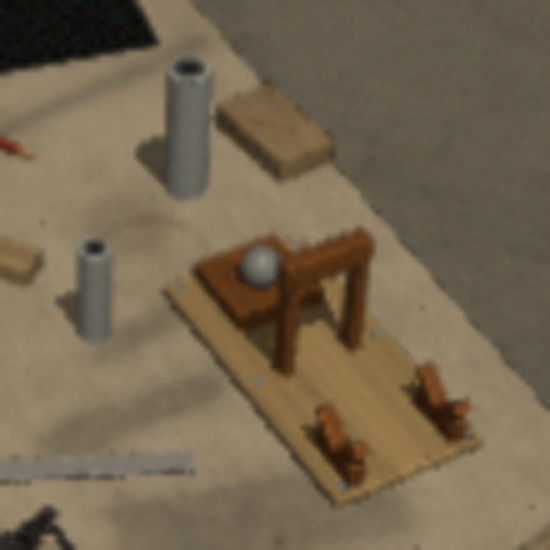

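View pics/ct.png

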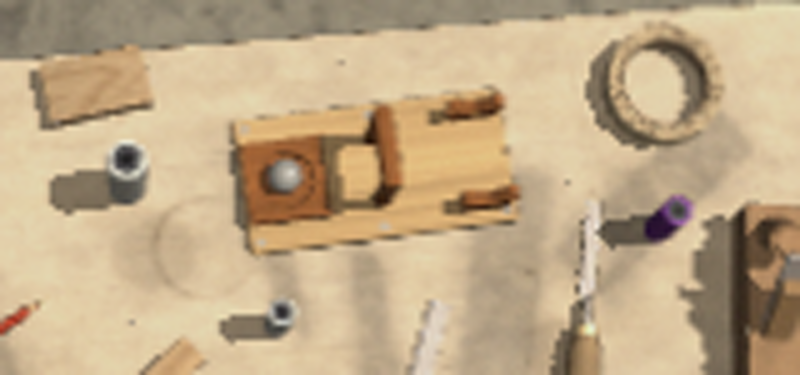

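The crop confirms it. The tall grey cylinder with dark caps, at scene (257,195) and top (260,192), is the roller. The short grey one and the purple one are decoys. Next I'll measure with the two views.

```bash
cat > h.py <<'E'
import numpy as np,cv2,pickle
from scipy.spatial.transform import Rotation as R
def K(c): return np.array([[c['fx'],0,c['cx']],[0,c['fy'],c['cy']],[0,0,1.]])
def ray(c,uv,T=None):
    n=cv2.undistortPoints(np.array(uv,float).reshape(-1,1,2),K(c),np.array(c['dist_coeffs'])).reshape(-1,2)
    d=np.c_[n,np.ones(len(n))]
    if T is None:
        Rm=cv2.Rodrigues(np.array(c['rvec'],float))[0];o=-Rm.T@np.array(c['tvec'],float);return o,d@Rm
    return T[:3,3],d@T[:3,:3].T
def plane(c,uv,z,T=None):
    o,d=ray(c,uv,T);return o+d*((z-o[2])/d[:,2])[:,None]
def tcpT(o):
    T=np.eye(4);T[:3,:3]=R.from_euler('xyz',o['orientation']).as_matrix();T[:3,3]=o['tool_pos'];return T
E
python3 - <<'E'
from h import *
from bench import r
np.set_printoptions(precision=1,suppress=True)
t=pickle.load(open('top.pkl','rb'));s=pickle.load(open('scene.pkl','rb'))
ct=lambda u:(np.array(u)+.5)/5-.5+[235,160]
cs=lambda u:(np.array(u)+.5)/5-.5+[220,170]
tr=plane(t,ct([[235,122],[503,92],[518,215],[258,253]]),10)
print('tray',tr,tr.mean(0),np.linalg.norm(np.diff(tr,axis=0),axis=1))
for n,p in (('top',plane(t,ct([[127,159]]),110)),('sc',plane(s,cs([[189,68]]),110)),('scbase',plane(s,cs([[187,192]]),0)),
 ('handle t',plane(t,ct([[384,105],[393,200]]),107)),('handle s',plane(s,cs([[284,262],[363,235]]),107)),('ball t',plane(t,ct([[285,174]]),30)),('ball s',plane(s,cs([[262,265]]),30)),
 ('tape',plane(t,ct([[666,84]]),28)),('offcut',plane(t,ct([[95,86]]),22)),('small',plane(t,ct([[282,312]]),70))): print(n,p)
g=t['pixels'].max(2); m=np.zeros_like(g);m[170:235,165:230]=(g[170:235,165:230]<45)
cn=max(cv2.findContours(m,0,1)[0],key=cv2.contourArea);print('mat',plane(t,cv2.boxPoints(cv2.minAreaRect(cn)),4),plane(t,[cv2.minAreaRect(cn)[0]],4))
rc=plane(t,ct([[127,159]]),110)[0]
for al in (20,30,40):
  for psi in range(-180,180,30):
    d=R.from_euler('z',psi,degrees=True)
    z=np.array([np.cos(np.radians(al)),0,-np.sin(np.radians(al))]);ok=[]
    for sg in (1,-1):
      y=np.array([0,sg,0.]);M=d.as_matrix()@np.c_[np.cross(y,z),y,z]
      e=R.from_matrix(M).as_euler('xyz')
      p=np.array([rc[0],rc[1],62])-M[:,2]*6
      a=r.solve_ik(p,e);b=r.solve_ik(p-M[:,2]*90,e);ok.append((a is not None)+(b is not None))
    print(al,psi,ok)
E
```

```text
tray [[ 499.7 -106.3   10. ]
 [ 507.2 -328.7   10. ]
 [ 403.9 -329.5   10. ]
 [ 390.1 -115.2   10. ]] [ 450.2 -219.9   10. ] [222.5 103.3 214.8]
top [[455.3 -14.4 110. ]]
sc [[458.2  -8.  110. ]]
scbase [[457.  -12.2   0. ]]
handle t [[ 482.6 -217.5  107. ]
 [ 407.  -216.8  107. ]]
handle s [[ 422.1 -213.   107. ]
 [ 480.  -211.9  107. ]]
ball t [[ 449.3 -141.4   30. ]]
ball s [[ 452.1 -135.5   30. ]]
tape [[ 499.3 -461.    28. ]]
offcut [[536.2   5.4  22. ]]
small [[ 332.2 -125.8   70. ]]
mat [[392.5 320.    4. ]
 [535.4 302.8   4. ]
 [513.2 160.1   4. ]
 [371.3 179.2   4. ]] [[452.6 240.3   4. ]]
20 -180 [1, 1]
20 -150 [2, 2]
20 -120 [2, 2]
20 -90 [2, 2]
20 -60 [2, 2]
20 -30 [0, 0]
20 0 [0, 0]
20 30 [0, 0]
20 60 [1, 1]
20 90 [2, 2]
20 120 [2, 2]
20 150 [2, 2]
30 -180 [2, 2]
30 -150 [2, 2]
30 -120 [2, 2]
30 -90 [2, 2]
30 -60 [2, 2]
30 -30 [0, 0]
30 0 [0, 0]
30 30 [0, 0]
30 60 [2, 2]
30 90 [2, 2]
30 120 [2, 2]
30 150 [2, 2]
40 -180 [2, 2]
40 -150 [2, 2]
40 -120 [2, 2]
40 -90 [2, 2]
40 -60 [2, 2]
40 -30 [0, 0]
40 0 [0, 0]
40 30 [0, 0]
40 60 [2, 2]
40 90 [2, 2]
40 120 [2, 2]
40 150 [2, 2]
```

Measured against the given sizes:

| Thing | Position (mm) | Check |
|---|---|---|
| Roller | about (457, -11) | both views and the base agree |
| Tray | about (450, -215) | board measures about 222 x 105 |
| Mat | (453, 240) | sides about 144 |

I'll refine these with the wrist camera from above.

Run:
```python
from h import *
from bench import r
np.set_printoptions(precision=2,suppress=True)
o=r.get_obs();r.move_l([o['tool_pos'][0],o['tool_pos'][1],300])
c=[]
for yaw in (0,np.pi,np.pi/2,-np.pi/2):
    q=r.solve_ik([470,-120,360],[np.pi,0,yaw]);print(yaw,q)
    if q is not None:c.append((abs(q[6]),q))
q=min(c,key=lambda x:x[0])[1];r.move_joints(q)
o=r.get_obs();w=r.capture('wrist');w['T']=tcpT(o)@np.array(w['mount']);pickle.dump(w,open('w1.pkl','wb'));cv2.imwrite('pics/w1.png',w['pixels'])
print(o['time'],o['tool_pos'],o['orientation'],w['fx'],w['dist_coeffs']);print(np.array(w['mount']))
```

```text
0 [-0.72  0.27  1.1   2.   -0.28  1.03 -1.06]
3.141592653589793 [-0.33  0.18  0.56  1.99 -0.11  1.01  1.85]
1.5707963267948966 [-0.49  0.19  0.76  2.   -0.16  1.01  0.35]
-1.5707963267948966 [-0.74  0.28  1.14  2.   -0.3   1.04 -2.6 ]
3.5417 [ 470.4  -119.25  359.86] [-3.14  0.    1.57] 301.61576718413755 [-0.02  0.    0.    0.    0.  ]
[[   0.     -0.95   -0.3    76.04]
 [   1.      0.      0.     -1.27]
 [   0.     -0.3     0.95 -142.92]
 [   0.      0.      0.      1.  ]]
```

View pics/w1.png

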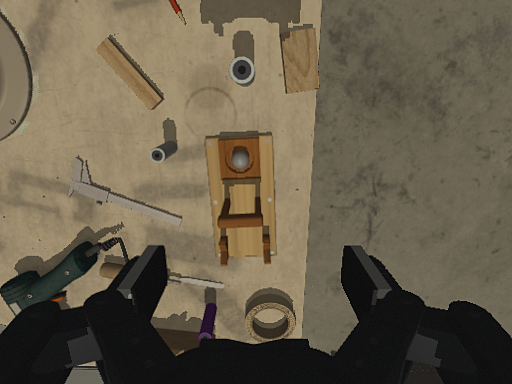

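The wrist view shows the roller cap at (242,70), the ball at (241,158), the handle at (241,220), the supports at (224,250) and (267,247), and the tape at (271,319). I'll enlarge it for precise points.

Run:
```python
from h import *
w=pickle.load(open('w1.pkl','rb'));p=w['pixels']
b=cv2.resize(p[120:270,190:290],None,fx=4,fy=4,interpolation=cv2.INTER_CUBIC)
a=cv2.resize(p[40:120,190:290],None,fx=4,fy=4,interpolation=cv2.INTER_CUBIC)
a=cv2.copyMakeBorder(a,0,280,0,0,cv2.BORDER_CONSTANT)
cv2.imwrite('pics/w1c.png',np.hstack([b,a]))
```

```text
(no output)
```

View pics/w1c.png

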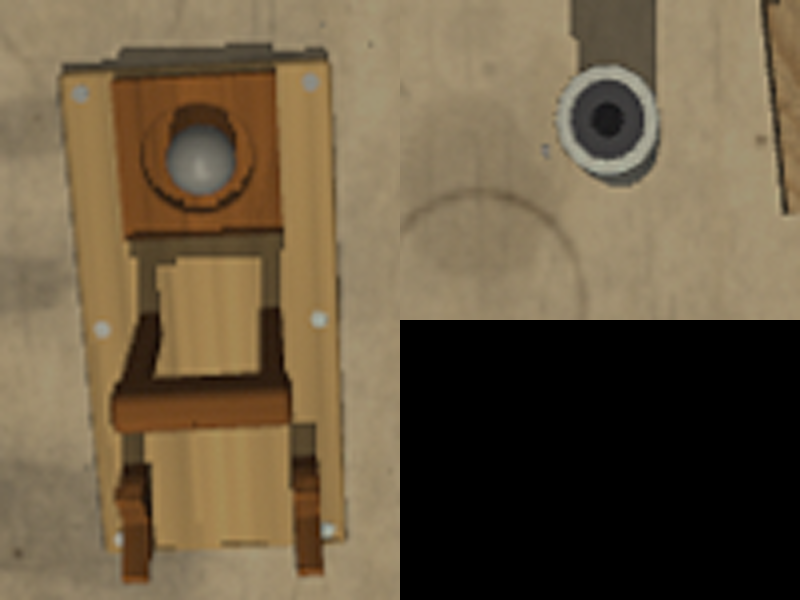

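Run:
```python
from h import *
np.set_printoptions(precision=1,suppress=True)
w=pickle.load(open('w1.pkl','rb'));T=w['T']
f=lambda u,y0=120:(np.array(u)+.5)/4-.5+[190,y0]
P=lambda u,z,y0=120:plane(w,f(u,y0),z,T)
print('cam',T[:3,3])
b=P([[62,68],[327,58],[345,538],[104,549]],10);print('board',b,b.mean(0),np.linalg.norm(np.diff(b,axis=0),axis=1))
s=P([[81,93],[311,82],[102,328],[318,319],[119,539],[328,530]],10);print('screws',s,s.mean(0))
k=P([[112,80],[275,72],[283,232],[128,238]],22);print('block',k.mean(0),np.linalg.norm(np.diff(k,axis=0),axis=1))
h=P([[116,410],[201,408],[289,405]],107);print('handle',h)
print('supports top',P([[133,480],[307,476]],44))
print('ball',P([[202,160]],30))
print('roller',P([[207,120]],110,40))
for v in(s[0]-s[4],s[1]-s[5],b[0]-b[3],b[1]-b[2]):print('psi',np.arctan2(v[1],v[0])-np.pi/2)
for v in(s[1]-s[0],s[3]-s[2],s[5]-s[4],h[2]-h[0],b[1]-b[0]):print('psi',np.arctan2(v[1],v[0]))
```

```text
cam [469.  -43.2 502.8]
board [[ 390.1 -105.2   10. ]
 [ 497.5 -101.    10. ]
 [ 510.  -318.7   10. ]
 [ 399.3 -324.7   10. ]] [ 449.2 -212.4   10. ] [107.5 218.1 110.9]
screws [[ 397.4 -115.4   10. ]
 [ 491.1 -110.7   10. ]
 [ 402.3 -216.9   10. ]
 [ 495.8 -212.6   10. ]
 [ 406.4 -319.5   10. ]
 [ 502.2 -314.6   10. ]] [ 449.2 -214.9   10. ]
block [ 446.  -139.4   22. ] [64.7 65.6 64. ]
handle [[ 419.3 -213.6  107. ]
 [ 449.6 -212.7  107. ]
 [ 480.8 -211.5  107. ]]
supports top [[ 417.5 -272.6   44. ]
 [ 490.6 -270.5   44. ]]
ball [[ 447.4 -139.    30. ]]
roller [[453.7 -11.6 110. ]]
psi 0.044185369609309744
psi 0.054061355132699385
psi 0.04216834393798008
psi 0.05778881587772444
psi 0.04982838833189756
psi 0.04669565226505787
psi 0.051203842628225166
psi 0.034093632846649
psi 0.039519624356224636
```

The tray is at (449.3, -214.3) with yaw 0.048. The block, handle and screws agree with that, and the roller is at (454.5, -11.5). Before moving I'll check the IK of the whole laying plan.

```bash
cat > plan.py <<'E'
from h import *
TR=np.array([449.3,-214.3,0]);PSI=0.048
tx=np.array([np.cos(PSI),np.sin(PSI),0]);ty=np.array([-np.sin(PSI),np.cos(PSI),0]);up=np.array([0,0,1.])
CR=TR-85*ty+48*up
RC=np.array([454.5,-11.5,55.])
def plan(al,sg,e,appr=-1):
    """appr=-1: tool comes from +y pointing -y; +1 the opposite"""
    c,s=np.cos(al),np.sin(al)
    z=np.array([0,appr*c,-s]);y=np.array([sg,0,0.]);M0=np.c_[np.cross(y,z),y,z]
    p0=RC+[0,0,2]-6*z
    b=np.array([0,-appr,0.]) # object axis that ends up
    A=np.c_[np.cross(b,up),b,up];B=np.c_[np.cross(up,e*tx),up,e*tx];Ro=B@A.T
    return p0,M0,CR+Ro@(p0-RC),Ro@M0
eul=lambda M:R.from_matrix(M).as_euler('xyz')
E
python3 - <<'E'
from plan import *
from bench import r
np.set_printoptions(precision=2,suppress=True)
for al in(.45,.55,.7):
 for ap in(-1,1):
  for sg in(1,-1):
   for e in(1,-1):
    p0,M0,p1,M1=plan(al,sg,e,ap)
    qs=[r.solve_ik(p,eul(M)) for p,M in((p0-90*M0[:,2]+[0,0,130],M0),(p0-90*M0[:,2],M0),(p0,M0),(p0+[0,0,180],M0),(p1+[0,0,130],M1),(p1,M1))]
    if all(q is not None for q in qs):
        print(al,ap,sg,e,M1[:,2],'jump',np.abs(np.diff(qs,axis=0)).max(1)); print(qs[0],qs[2],qs[5])
E
```

```text
0.45 -1 1 1 [-0.43 -0.02 -0.9 ] jump [0.21 0.21 0.32 3.01 0.23]
[-1.22  0.83  0.71  2.09  0.46  1.09 -0.88] [-1.07  1.12  0.62  2.19  0.52  0.7  -1.09] [ 0.14  0.83  0.37  1.88 -0.07  0.87  2.13]
0.45 -1 1 -1 [ 0.43  0.02 -0.9 ] jump [0.21 0.21 0.32 2.08 3.88]
[-1.22  0.83  0.71  2.09  0.46  1.09 -0.88] [-1.07  1.12  0.62  2.19  0.52  0.7  -1.09] [ 1.03  0.72 -0.55  2.38  2.88  0.25  2.55]
0.45 -1 -1 1 [-0.43 -0.02 -0.9 ] jump [0.22 0.19 0.34 2.42 0.21]
[-0.72  0.7  -0.08  2.05  0.72  1.44  1.81] [-0.73  0.99  0.08  2.17  0.87  1.06  1.61] [-0.1   0.97  0.8   1.9  -0.48  0.94 -0.58]
0.45 -1 -1 -1 [ 0.43  0.02 -0.9 ] jump [0.22 0.19 0.34 1.99 0.94]
[-0.72  0.7  -0.08  2.05  0.72  1.44  1.81] [-0.73  0.99  0.08  2.17  0.87  1.06  1.61] [ 1.35  0.93 -1.08  2.37  1.95  0.54  0.38]
0.45 1 1 1 [-0.43 -0.02 -0.9 ] jump [0.2  0.36 0.43 1.99 0.21]
[ 0.31  0.77  0.47  2.04 -0.94  1.61  1.45] [ 0.54  0.98 -0.06  2.13 -1.04  1.09  1.52] [-0.1   0.97  0.8   1.9  -0.48  0.94 -0.58]
0.45 1 1 -1 [ 0.43  0.02 -0.9 ] jump [0.2  0.36 0.43 2.03 0.94]
[ 0.31  0.77  0.47  2.04 -0.94  1.61  1.45] [ 0.54  0
[... 2893 characters left out ...]
6   0.52  2.08 -0.9   1.41  1.3 ] [ 0.55  0.85 -0.19  2.2  -1.    0.8   1.36] [-0.13  1.1   0.85  1.75 -0.37  1.18 -0.67]
0.7 1 1 -1 [ 0.64  0.03 -0.76] jump [0.2  0.54 0.65 3.57 0.39]
[ 0.18  0.6   0.52  2.08 -0.9   1.41  1.3 ] [ 0.55  0.85 -0.19  2.2  -1.    0.8   1.36] [ 1.46  1.05 -1.1   2.47  2.56  0.61 -0.02]
0.7 1 -1 1 [-0.64 -0.03 -0.76] jump [0.75 0.55 0.92 3.82 0.2 ]
[-0.11  0.84  1.11  2.1  -0.99  1.77 -1.54] [ 0.55  0.85 -0.19  2.2  -1.    0.8  -1.78] [0.11 0.94 0.38 1.74 0.   1.14 2.05]
0.7 1 -1 -1 [ 0.64  0.03 -0.76] jump [0.75 0.55 0.92 4.17 0.34]
[-0.11  0.84  1.11  2.1  -0.99  1.77 -1.54] [ 0.55  0.85 -0.19  2.2  -1.    0.8  -1.78] [ 1.26  0.89 -0.74  2.49  3.12  0.55  2.52]
```

Run:
```python
from plan import *
from bench import r
np.set_printoptions(precision=2,suppress=True)
p0,M0,p1,M1=plan(.6,-1,1,-1)
D=R.from_euler('z',-18,degrees=True).as_matrix();p0=RC+D@(p0-RC);M0=D@M0
pickle.dump((p0,M0,p1,M1),open('plan.pkl','wb'))
e0=eul(M0)
r.movep(p0-100*M0[:,2]+[0,0,150],e0)
r.move_l(p0-100*M0[:,2],v=250)
hit=r.move_l(p0,v=120,until_force=8)
print('hit',hit,r.get_obs()['tool_pos'],p0)
if not hit:
    r.close_gripper(40)
    o=r.get_obs();print(o['time'],o['gripper_width'],o['gripper_force'],o['force'])
    c=r.capture('scene')['pixels'];w=r.capture('wrist')['pixels']
    a=cv2.resize(c[130:260,190:320],(390,390));cv2.imwrite('pics/g1.png',np.hstack([a,cv2.resize(w,(400,390))]))
```

```text
hit False [456.47  -6.08  60.53] [456.03  -6.79  60.39]
7.3167 0.3328568167500079 39.09362196922302 [1.33 0.82 3.65]
```

View pics/g1.png

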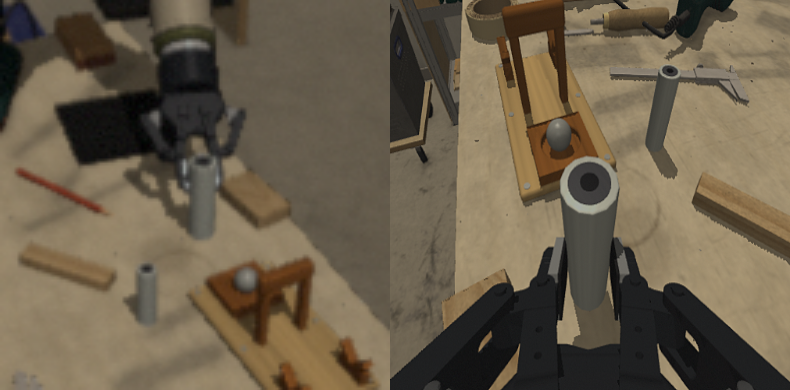

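The roller is gripped upright between the pads (left crop at (203,190); wrist view at (590,230)). Now I'll lift it, turn it and lay it down.

Run:
```python
from plan import *
from bench import r
np.set_printoptions(precision=2,suppress=True)
p0,M0,p1,M1=pickle.load(open('plan.pkl','rb'))
r.move_l(p0+[0,0,200],v=200)
r.movep(p1+[0,0,150],eul(M1))
r.move_l(p1+[0,0,12],v=150)
o=r.get_obs();print(o['time'],o['tool_pos'],p1+[0,0,12],o['gripper_width'],o['force'])
a=r.capture('scene')['pixels'];t=r.capture('top')['pixels']
cv2.imwrite('pics/l1.png',np.hstack([cv2.resize(a[170:290,230:350],(400,400),interpolation=2),cv2.resize(t[160:240,270:350],(400,400),interpolation=2)]))
```

```text
11.7417 [ 459.02 -299.38   65.82] [ 458.76 -298.94   64.95] 0.32747555234540554 [-0.34  0.51 -1.56]
```

View pics/l1.png

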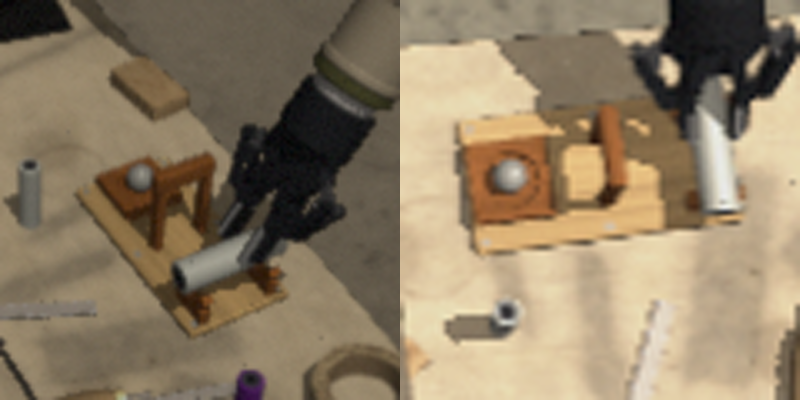

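The roller is level over both supports, lying along the tray's x axis. I'll lower it now.

Run:
```python
from plan import *
from bench import r
np.set_printoptions(precision=2,suppress=True)
p0,M0,p1,M1=pickle.load(open('plan.pkl','rb'))
print('contact',r.move_l(p1-[0,0,3],v=20,until_force=5))
o=r.get_obs();print(o['tool_pos'],p1,o['force'])
r.let_go();r.dwell(.3)
o=r.get_obs();print(o['time'],o['gripper_width'],o['force'])
M=M1[:,2]
r.move_l(np.array(o['tool_pos'])-60*M,v=120)
r.move_l(np.array(r.get_obs()['tool_pos'])+[0,0,120],v=250)
# look with the tool pointing down, y along tray y
e=[np.pi,0,PSI];P=[430,-270,300]
for yaw in (PSI,PSI+np.pi/2,PSI+np.pi,PSI-np.pi/2):
    q=r.solve_ik([450,-300,330],[np.pi,0,yaw]);print(yaw,q)
q=r.solve_ik([450,-300,330],[np.pi,0,PSI+np.pi/2]);r.move_joints(q)
r.dwell(.3);o=r.get_obs();w=r.capture('wrist');w['T']=tcpT(o)@np.array(w['mount']);pickle.dump(w,open('w2.pkl','wb'))
print(o['time'],o['tool_pos'])
X=plane(w,[[256,192]],0,w['T']);print('centre sees',X)
cv2.imwrite('pics/w2.png',cv2.resize(w['pixels'][60:260,130:390],None,fx=3,fy=3,interpolation=2))
```

```text
contact True
[ 458.64 -299.17   53.44] [ 458.76 -298.94   52.95] [ 0.78 -0.06  4.37]
13.3167 1.0018280212334894 [0.57 1.44 0.75]
0.048 [-0.32  0.49  1.21  1.94 -0.52  1.08 -0.4 ]
1.6187963267948966 [-0.04  0.32  0.7   1.93 -0.25  0.98  0.82]
3.189592653589793 [ 0.26  0.27  0.29  1.91 -0.09  0.97  2.21]
-1.5227963267948965 [-0.28  0.45  1.13  1.94 -0.47  1.05 -2.04]
16.1333 [ 450.24 -299.86  329.38]
centre sees [[ 455.72 -373.12    0.  ]]
```

View pics/w2.png

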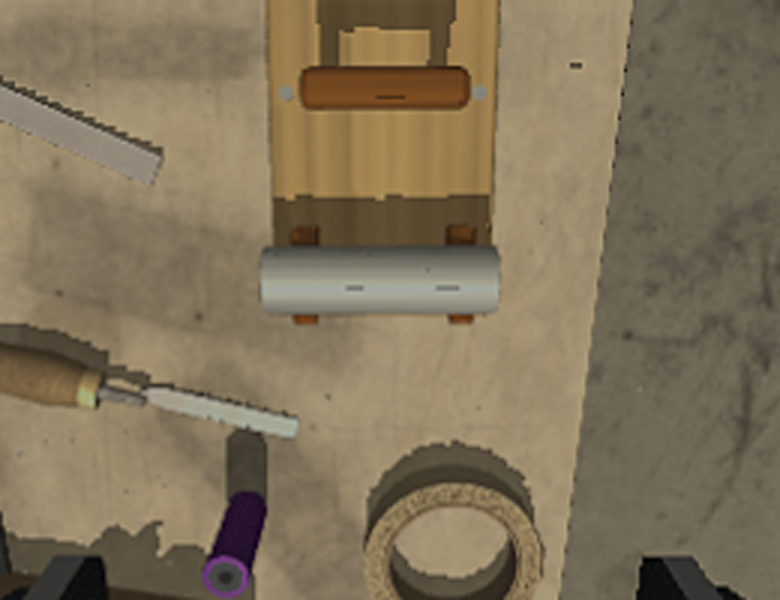

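The roller lies in both supports with its ends at (260,280) and (499,280), centred on the supports at 306 and 461. The handle bar centre is at (385,88). Next I'll compute the handle position, then grasp it.

Run:
```python
from plan import *
from bench import r
np.set_printoptions(precision=2,suppress=True)
w=pickle.load(open('w2.pkl','rb'));f=lambda u:(np.array(u)+.5)/3-.5+[130,60]
P=lambda u,z:plane(w,f(u),z,w['T'])
h=P([[301,88],[469,88],[385,68],[385,108]],107);print('handle',h,h[:2].mean(0),h[2:].mean(0))
rl=P([[261,280],[499,280]],50);print('roller',rl,rl.mean(0))
print('screws',P([[286,93],[479,92]],10))
H=np.array([*((h[:2].mean(0)+h[2:].mean(0))/2)[:2],0]);print('H',H,'prev',TR)
pickle.dump(H,open('H.pkl','wb'))
for yaw in(PSI,PSI+np.pi):
    print(yaw,[r.solve_ik(p,[np.pi,0,yaw]) for p in([*H[:2],102],[*H[:2],210],[466,0,202],[465,240,202])])
```

```text
handle [[ 417.17 -216.66  107.  ]
 [ 481.51 -213.5   107.  ]
 [ 448.96 -207.85  107.  ]
 [ 449.74 -222.43  107.  ]] [ 449.34 -215.08  107.  ] [ 449.35 -215.14  107.  ]
roller [[ 396.19 -302.36   50.  ]
 [ 508.1  -296.83   50.  ]] [ 452.14 -299.59   50.  ]
screws [[ 402.43 -217.41   10.  ]
 [ 496.07 -212.33   10.  ]]
H [ 449.35 -215.11    0.  ] prev [ 449.3 -214.3    0. ]
0.048 [array([-0.15,  0.66,  0.74,  2.25, -0.91,  0.56, -0.22]), array([-0.33,  0.53,  0.99,  2.17, -0.65,  0.77, -0.44]), array([-0.79,  0.49,  0.97,  2.24, -0.64,  0.71, -0.89]), array([-1.19,  0.55,  0.91,  2.12, -0.63,  0.77, -1.4 ])]
3.189592653589793 [array([ 0.22,  0.54,  0.15,  2.23, -0.22,  0.38,  2.18]), array([ 0.16,  0.37,  0.23,  2.14, -0.14,  0.65,  2.11]), array([-0.29,  0.34,  0.23,  2.22, -0.13,  0.59,  1.65]), array([-0.9 ,  0.43,  0.44,  2.11, -0.29,  0.66,  1.35])]
```

Run:
```python
from plan import *
from bench import r
np.set_printoptions(precision=3,suppress=True)
H=pickle.load(open('H.pkl','rb'));e=[np.pi,0,.048+np.pi]
r.movep(H+[0,0,240],e);r.dwell(.2)
print('hit',r.move_l(H+[0,0,103],v=100,until_force=8))
r.close_gripper(90);r.dwell(.2)
o=r.get_obs();print(o['time'],o['tool_pos'],o['gripper_width'],o['gripper_force'],o['force'])
r.move_l(np.array(o['tool_pos'])+[0,0,60],v=30);r.dwell(.4)
o=r.get_obs();print(o['time'],o['tool_pos'],o['force'],o['ft_torque'],o['gripper_force'])
a=r.capture('scene')['pixels'];t=r.capture('top')['pixels']
cv2.imwrite('pics/l2.png',np.hstack([cv2.resize(a[170:290,230:350],(400,400),interpolation=2),cv2.resize(t[160:240,270:350],(400,400),interpolation=2)]))
```

```text
hit False
19.95 [ 449.303 -215.     103.41 ] 0.13958916012031336 88.19980935193598 [-1.976  0.664  8.046]
22.5167 [ 449.312 -215.007  163.404] [-0.066 -0.304 -5.467] [0.099 0.032 0.014] 88.1275465618819
```

View pics/l2.png

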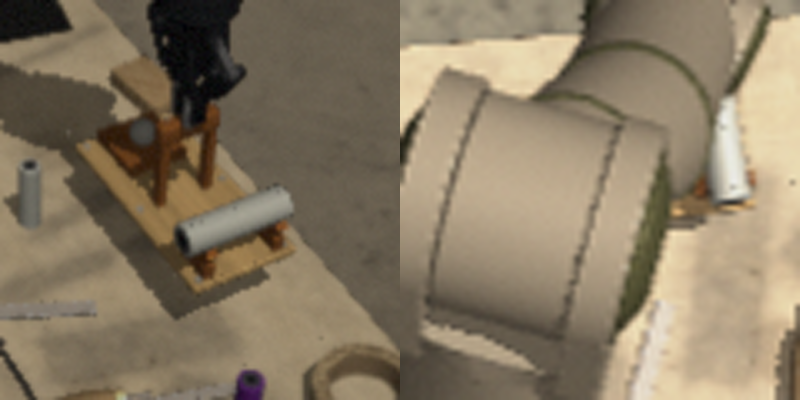

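The loaded tray is level in the fingers, with the ball at (143,132) and the roller at (235,220) both seated. The measured weight of 5.5 N matches the load. Now I'll carry it.

Run:
```python
from plan import *
from bench import r
np.set_printoptions(precision=3,suppress=True)
r.move_l([455,-215,204],v=40)
r.move_l([466,60,204],v=60)
r.move_l([462,240,204],v=50);r.dwell(.8)
o=r.get_obs();print(o['time'],o['tool_pos'],o['orientation'],o['force'],o['gripper_force'])
a=r.capture('scene')['pixels'];t=r.capture('top')['pixels']
cv2.imwrite('pics/f.png',np.hstack([cv2.resize(a[80:230,140:290],(400,400),interpolation=2),cv2.resize(t[150:250,130:230],(400,400),interpolation=2)]))
```

```text
33.075 [462.037 239.998 204.027] [ 3.142  0.    -3.094] [ 0.454  0.075 -6.353] 88.13862517476082
```

View pics/f.png

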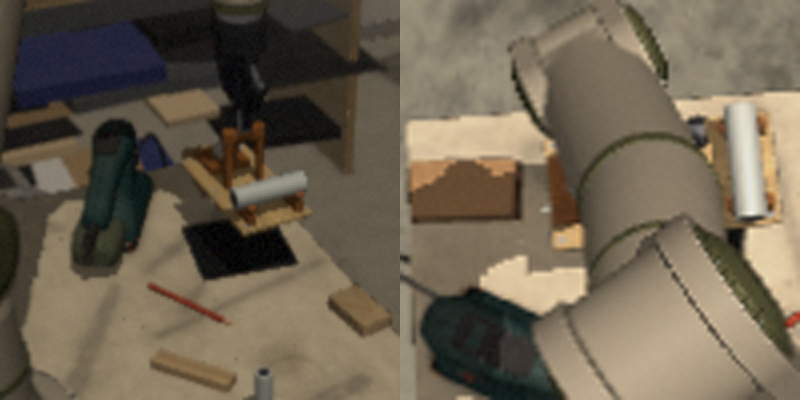

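The tray is held level above the mat (left crop, tray at (240,190)), with the roller seated at (270,190). The sander and sanding block are clear of it. I'm handing in.

```bash
python3 -c "
from bench import r
print(r.job_done())"
```

```text
the job is handed in; nothing more can be done
None
```

I handed the job in at about 33 s: the roller lies in the cradle and the loaded tray is held still and level, about 10 mm off the mat's centre with its underside about 100 mm above the bench; no verdict came back, and the arm hid the ball in the final pictures (last seen in its pocket just after the lift).

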